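# Lock the push-and-turn safety cap on the spent-battery jar

## Task

Put the white safety cap back on the spent-battery jar and lock it: feel for the position where its inner lugs drop between the lugs of the neck, press it down against its spring, turn it clockwise as far as it goes, and let go so that it springs up into its catches and sits level and locked. Leave the other things on the desk where they are.

Things in the scene. Friction and masses are not known exactly. Their poses are not given: they have to be found in the camera images.
- cap: Loose round white ribbed cap with a blue grip bar, 69 mm across, about 0.08 kg, standing open side down. Origin: centre of the skirt's lower edge; z up, x along the bar. Flat top 30 mm above the origin. The skirt is 63 mm wide inside. A sprung liner in it meets the jar's rim once the lugs have dropped into the gaps (about 2 N at first, 7 N when fully down).
- cap_bar (a point): Middle of the cap's blue grip bar, 42 mm above the cap's origin. The bar is 60 mm long (cap x), 20 mm wide (cap y) and stands 24 mm high on the flat top.
- cap_lugs (a point): Middle of the four inner lugs, 8 mm above the cap's origin. The lugs lie at cap +x, +y, -x and -y, each 24 degrees wide and 4 mm high (6 to 10 mm above the origin), reaching in to a radius of 25 mm.
- jar: Clear round jar of spent cells with a grey neck, fixed to the desk by its black foot (112 mm across, 12 mm high). Origin: centre of the foot's underside, z up along the axis. Height of the cap's origin above it: 84.5 mm with the lugs on top of the flanges; 80 in the gaps, liner just touching; below 73 to turn under the sills; 70 when bottomed; 76 to 77 locked and let go.
- jar_rim (a point): Centre of the neck's rim, 90.5 mm above the jar's origin. Level with it, 4 flanges stick out to 59 mm diameter, 54 degrees each, with a 36 degree gap every 90 degrees. The gaps' direction is random and NOT told by any pose: turn the lightly pressed cap until it drops (up to 6 degrees from the gap's middle), or look.
- jar_shoulder (a point): Centre of the top of the grey shoulder (75 mm across) below the neck, 70 mm above the jar's origin; it stops the pressed cap. Under each flange, clockwise from above: a sill reaching 7 mm below the rim (10 degrees), a pocket 3 mm higher (32 degrees), a stop wall. From the gap's middle to the stop: 48 degrees clockwise; anticlockwise is blocked.
- mug: White mug, 85 mm across and 91 mm high, a bystander to leave alone. Origin at its underside.
- glasses_case: Dark glasses case, 58 x 160 x 34 mm, a bystander to leave alone. Origin at the centre of its underside.
- tape_dispenser: Black tape dispenser, 42 x 143 x 71 mm, a bystander to leave alone. Origin at the centre of its underside.
There are look-alikes about, which are no part of the job. Leave any red look-alike of the jar alone.

How it is judged:
By the outcome, as a careful person would: the job done as asked, in the order asked, and still so for the second after the job is handed in, with the robot touching nothing.
It also fails if it takes over 54 s, if anything falls off the work surface, if the arm or the gripper's body presses on something with over 40 N, if the wrist force passes 120 N, or if a joint passes its speed limit or range.

## Robot

A 7-joint arm with a two-finger parallel gripper is mounted at the origin on a cart in front of the work surface, level with it; the furniture and walls round the work are solid. World frame = base frame: x ahead of the robot, y to its left, z up, the work surface at z = 0. Lengths are in m, angles in degrees, forces in N, time in s.
With the tool pointing down it reaches from about 0.35 to 0.775 m from the base axis. Payload 3.1 kg.
Tool frame: the origin (TCP) lies on the centre line of the jaws, within the pads' length; the fingertips stand 17 mm ahead of it and the grasp point (between the pads) lies 2 mm behind it (robot.tip_reach is the distance from the TCP to the fingertips, in m); z points along the fingers, y is the line along which they close (so a half turn about z gives the same grasp; the last joint's range is limited). The gripper opens to 85 mm and grips with 20 to 120 N. Pads are 22 mm wide; open, the fingers measure 114 mm over their backs; the gripper's body (76 mm by 85 mm) begins 54 mm behind the grasp point. The pads swing forward as they close: fully open they stand 13 mm farther back than shut.
Start: joints at [61.782, 17.813, 0.802, 86.603, -0.252, 75.585, -1.558], TCP at [0.24, -0.495, 0.248] pointing down, gripper open.
Joint ranges: [-154.91, 154.91], [-16.99, 109.72], [-72.82, 74.43], [7.12, 147.25], [-82.49, 262.49], [11.32, 116.49], [-174.64, 174.64]. Speed limits (degrees/s): [159.86, 159.86, 180, 180, 180, 180, 180].

## Interface

Orientations are given as [roll, pitch, yaw] about the fixed x, y, z axes, in that order (R = Rz(yaw) Ry(pitch) Rx(roll)).
In Python, from station import robot, fingers, vision, workorder, recognise gives the robot as it stands. Calls block until the motion is done:
- robot.move_to(position, orientation): joint-space move of the TCP to a pose.
- robot.line_to(position, orientation=None, velocity=0.15, f_stop=None): straight line of the TCP; orientation=None keeps the orientation; velocity is the mean speed in m/s. With f_stop (N) it stops when the force on the tool has changed by that much, and returns True; else False.
- robot.move_j(angles): joint-space move.
- fingers.gripper_to(opening, force=None): opening from 0.0 (shut) to 1.0 (fully open); force is the grip in N (None keeps the last); returns when the fingers have stopped.
- robot.pause(seconds).
- robot.inverse_kinematics(position, orientation): joint angles nearest the present ones, or None.
- vision.grab_frame(name): name is "scene" or "side" or "wrist"; returns the picture (384x512x3 uint8, red, green, blue); there is no depth.
- vision.calibration(name): a dict with "mtx" (3x3 intrinsics, pixels), "extrinsics" (4x4, takes a point from world to camera coordinates); the wrist camera has in their place "T_tool_cam" (4x4, takes a point from camera to tool coordinates, whose origin is the TCP and whose axes are the flange's). Camera axes: x right, y up, looking along -z (the intrinsics and any distortion apply to the point x, -y, -z); pixel columns grow to the right and rows downward; lengths in m; the calibration is good to about 2 mm. A picture is of the moment at which its call begins: read the wrist's pose just before it. calibration takes no time and is no camera call.
A pose or a line that the arm cannot do raises robot.PlanningError and nothing moves.
- workorder.close_job(): hands the job in; it is judged then, once.
Trained networks look in the newest picture that a camera, given by its name, has taken for a name from the list of things; names that differ only in an ending like _2 or _b are one class to them, and where a whole thing is asked for, a point or a joint stands for the part that bears it (a point fixed in the world has none). Each returns a list of dicts, best first, with "p" (0 to 1); they miss things now and then, are a little off and sometimes report something else, mostly with a low value. They report only what shows in the picture. A call takes as long as a camera call. They do not tell look-alikes from the thing itself.
- recognise(label, camera): "rect" ([centre column, centre row, width, height] in pixels, round what is visible of it).
Readings, each from a call of its own:
- robot.current_time_s(): time.
- robot.current_joint_positions(): joint angles.
- robot.current_dq(): joint speeds.
- robot.current_joint_torque(): joint torques, N m.
- robot.current_tool_pos(): TCP position.
- robot.current_eef_rot(): TCP orientation.
- robot.current_contact_force(): force on the tool from outside, world axes, zero at the start.
- robot.current_torque(): the same for the moment, N m.
- robot.current_finger_gap(): opening from 0.0 (shut) to 1.0 (fully open).
- robot.current_gripper_force(): force on a finger pad.
Only numpy, scipy, OpenCV 4.12 (cv2) and the standard library are available. Lean on these libraries where they do the work, as an engineer would, in place of code of your own. Each camera call takes 0.05 s, during which the arm holds its last target. There are 200 camera calls.

## Working session

There is one attempt and no reset: what is moved stays moved. The work goes in short steps, each a Python script; the robot and the scene stay as the last script left them, time stands still between calls to the robot, and variables do not carry over. Pictures are saved under pics/ and viewed, at most 10 in all, crops included, and the job is handed in when it is done.

```bash
mkdir -p pics; ls; python3 - <<'E'
from station import robot, fingers, vision, workorder, recognise
import cv2, numpy as np
ims=[]
for c in ("scene","side"):
    im=vision.grab_frame(c); ims.append(im)
    k=vision.calibration(c); print(c,np.round(k["mtx"],1).tolist(),np.round(k["extrinsics"],4).tolist(),[x for x in k])
    for n in ("cap","cap_bar","jar","jar_rim"):
        try: print(c,n,[(np.round(d["rect"],1).tolist(),round(d["p"],2)) for d in recognise(n,c)])
        except Exception as e: print(c,n,e)
k=vision.calibration("wrist");print(k)
cv2.imwrite("pics/a.png",cv2.resize(cv2.cvtColor(ims[0],cv2.COLOR_RGB2BGR),(768,576)))
cv2.imwrite("pics/b.png",cv2.resize(cv2.cvtColor(ims[1],cv2.COLOR_RGB2BGR),(768,576)))
print(robot.current_eef_rot(),robot.current_tool_pos(),robot.current_time_s())
E
```

```text
pics
scene [[351.9, 0.0, 249.6], [0.0, 351.9, 192.0], [0.0, 0.0, 1.0]] [[-0.7549, -0.6557, -0.0132, 0.4657], [0.4341, -0.5147, 0.7394, -0.2854], [-0.4916, 0.5525, 0.6731, -1.2466], [0.0, 0.0, 0.0, 1.0]] ['mtx', 'extrinsics']
scene cap [([274.4, 202.9, 17.5, 17.0], 0.8)]
scene cap_bar [([273.1, 200.1, 17.1, 19.8], 0.68), ([199.7, 247.9, 29.8, 34.8], 0.21)]
scene jar [([257.6, 225.8, 29.6, 29.3], 0.61), ([315.9, 172.2, 21.7, 22.4], 0.58)]
scene jar_rim [([313.8, 173.2, 22.9, 18.3], 0.85), ([256.9, 229.4, 29.0, 30.3], 0.71)]
side [[452.2, 0.0, 259.0], [0.0, 452.2, 190.4], [0.0, 0.0, 1.0]] [[-0.9999, 0.0005, -0.016, 0.5406], [-0.0137, -0.544, 0.839, -0.0015], [-0.0083, 0.8391, 0.5439, -1.8177], [0.0, 0.0, 0.0, 1.0]] ['mtx', 'extrinsics']
side cap [([270.0, 184.9, 19.0, 14.5], 0.84)]
side cap_bar [([270.6, 184.3, 17.5, 14.7], 0.73), ([260.1, 239.8, 26.6, 42.8], 0.51)]
side jar [([273.5, 152.0, 18.4, 17.0], 0.63), ([280.6, 205.4, 29.7, 33.0], 0.56)]
side jar_rim [([274.2, 150.9, 26.1, 24.0], 0.94), ([283.4, 205.1, 32.1, 28.8], 0.87)]
{'mtx': array([[317.07419737,   0.        , 253.07971389],
       [  0.        , 317.07419737, 194.37602276],
       [  0.        ,   0.        ,   1.        ]]), 'T_tool_cam': array([[ 8.54441968e-05,  9.60921775e-01,  2.76820041e-01,
         7.06782201e-02],
       [ 9.99999892e-01,  4.45903942e-05, -4.63449351e-04,
         4.72950628e-04],
       [-4.57682088e-04,  2.76820050e-01, -9.60921667e-01,
        -1.24867018e-01],
       [ 0.00000000e+00,  0.00000000e+00,  0.00000000e+00,
         1.00000000e+00]])}
[-1.79994152e+02 -2.17149371e-04  2.58313659e+01] [ 0.23964767 -0.49501867  0.24824002] 0.5
```

View images.

View pics/a.png

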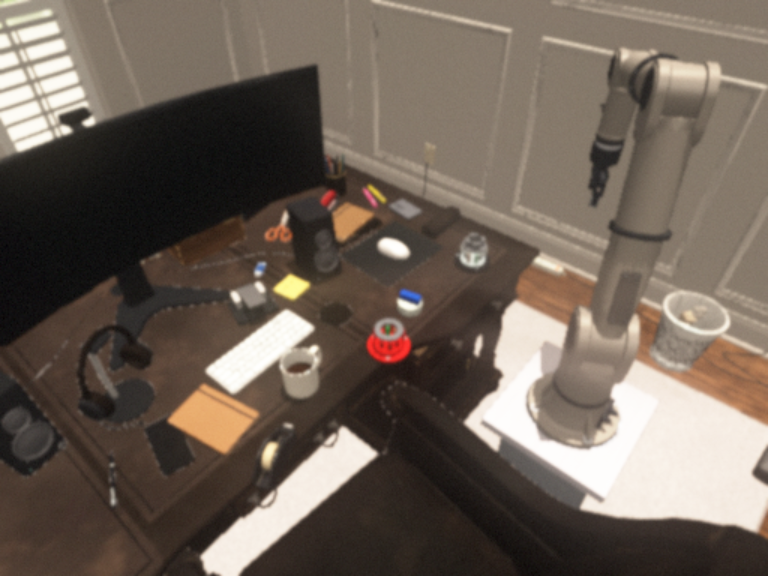

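View pics/b.png

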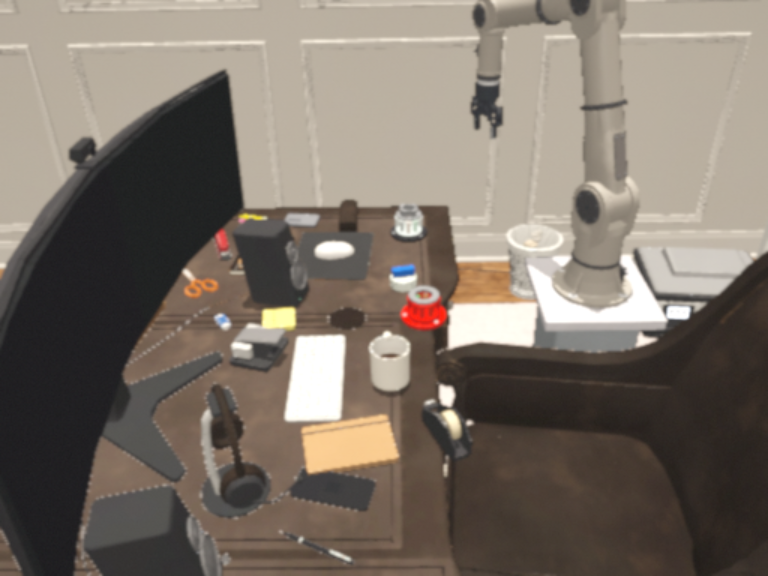

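Scene view: the true clear/grey jar is at about (316,168) and the cap with its blue bar at (274,203) in native pixels. The red look-alike at (258,227) is to be left alone. In the side view the jar is at (273,149) and the cap at (270,185).

```bash
cat > h.py <<'E'
from station import robot, fingers, vision, workorder, recognise
import cv2, numpy as np
from scipy.spatial.transform import Rotation as Ro
from scipy.optimize import least_squares
D=np.diag([1,-1,-1])
def cam(name):
    k=vision.calibration(name)
    if name=="wrist":
        T=np.eye(4); T[:3,:3]=Ro.from_euler("xyz",robot.current_eef_rot(),degrees=True).as_matrix(); T[:3,3]=robot.current_tool_pos()
        E=np.linalg.inv(T@k["T_tool_cam"])
    else: E=k["extrinsics"]
    return k["mtx"]@D@E[:3]      # 3x4 projection
def proj(P,X):
    v=P@np.append(X,1); return v[:2]/v[2]
def on_plane(P,uv,z):
    A=np.array([P[0]-uv[0]*P[2],P[1]-uv[1]*P[2]])
    return np.append(np.linalg.solve(A[:,:2],-(A[:,2]*z+A[:,3])),z)
def tri(obs):
    A=np.vstack([[P[0]-u*P[2],P[1]-v*P[2]] for P,(u,v) in obs]); return np.linalg.lstsq(A[:,:3],-A[:,3],rcond=None)[0]
def snap(name,f=None,crop=None,s=1.5):
    P=cam(name); im=vision.grab_frame(name)
    if f:
        b=cv2.cvtColor(im,cv2.COLOR_RGB2BGR)
        if crop: b=b[crop[1]:crop[3],crop[0]:crop[2]]
        cv2.imwrite("pics/"+f,cv2.resize(b,None,fx=s,fy=s,interpolation=cv2.INTER_CUBIC))
    return P,im
E
python3 - <<'E'
from h import *
a,b=cam("scene"),cam("side")
for n,p,q,z in (("cap",(274.4,202.9),(270,184.9),.027),("jar",(315.5,168),(272.5,149),.05)):
    print(n,tri([(a,p),(b,q)]),on_plane(a,p,z),on_plane(b,q,z))
E
```

```text
cap [ 0.49523528 -0.01988993  0.02190706] [ 0.48993382 -0.01323713  0.027     ] [ 0.49609769 -0.01400814  0.027     ]
jar [ 0.47939072 -0.30801788  0.03626847] [ 0.47371164 -0.29597784  0.05      ] [ 0.47929947 -0.27877869  0.05      ]
```

```bash
python3 - <<'E'
from h import *
robot.move_to([.477,-.290,.21],[180,0,58])
P,im=snap("wrist","jar1.png",s=1.5)
np.save("Pjar.npy",P); cv2.imwrite("pics/jar_raw.png",im[:,:,::-1])
print([(np.round(d["rect"],1).tolist(),round(d["p"],2)) for d in recognise("jar_rim","wrist")+recognise("jar","wrist")])
print(proj(P,[.477,-.29,.0905]),robot.current_joint_positions(),robot.current_time_s())
robot.move_to([.493,-.014,.20],[180,0,80])
P,im=snap("wrist","cap1.png",s=1.5)
np.save("Pcap.npy",P); cv2.imwrite("pics/cap_raw.png",im[:,:,::-1])
print([(np.round(d["rect"],1).tolist(),round(d["p"],2)) for d in recognise("cap","wrist")+recognise("cap_bar","wrist")])
hsv=cv2.cvtColor(im,cv2.COLOR_RGB2HSV); m=cv2.inRange(hsv,(105,130,60),(130,255,255))
n,l,s,c=cv2.connectedComponentsWithStats(m); i=1+s[1:,4].argmax(); print(s[i],c[i])
p=np.argwhere(l==i)[:,::-1].astype(np.float32); print(cv2.minAreaRect(p))
X=np.array([on_plane(P,q,.054)[:2] for q in cv2.boxPoints(cv2.minAreaRect(p))]); print(X,X.mean(0))
print(robot.current_joint_positions(),robot.current_time_s())
E
```

```text
[([265.3, 180.8, 105.8, 105.7], 0.85), ([265.6, 181.8, 107.0, 105.3], 0.76)]
[251.8913525  190.25068874] [ 39.48606429  20.77506795 -13.03343003  88.4673375    4.92392612
  71.29532194  -6.56779168] 1.85
[([264.4, 176.2, 67.7, 69.5], 0.78), ([262.6, 178.0, 71.7, 71.6], 0.87)]
[231 183  27  23 165] [241.27878788 196.69090909]
((242.95904541015625, 193.04916381835938), (20.327239990234375, 22.56037139892578), 66.37062072753906)
[[ 0.47232828 -0.01555196]
 [ 0.49179547 -0.01072668]
 [ 0.49586068 -0.02879994]
 [ 0.4760904  -0.03385845]] [ 0.48401871 -0.02223426]
[ 20.85824235  14.98878526 -25.43201864  98.89486113   6.94360589
  67.66758296 -16.73280786] 3.075
```

View pics/jar1.png

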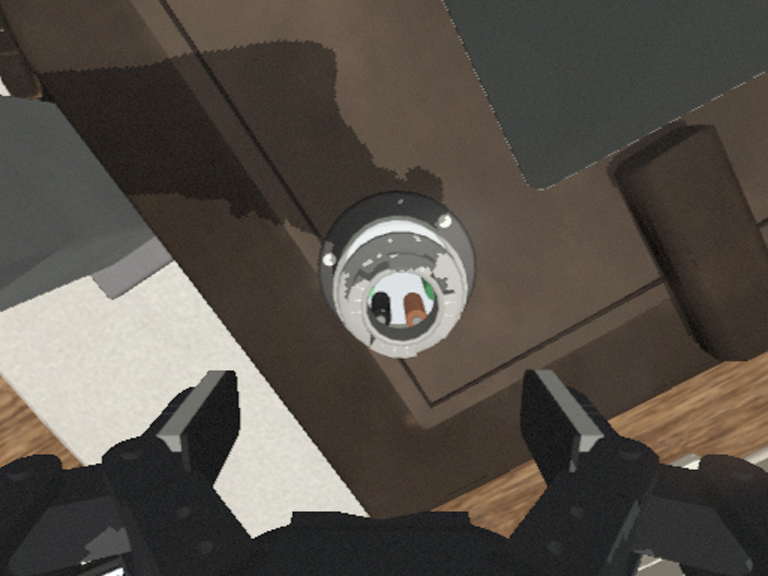

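View pics/cap1.png

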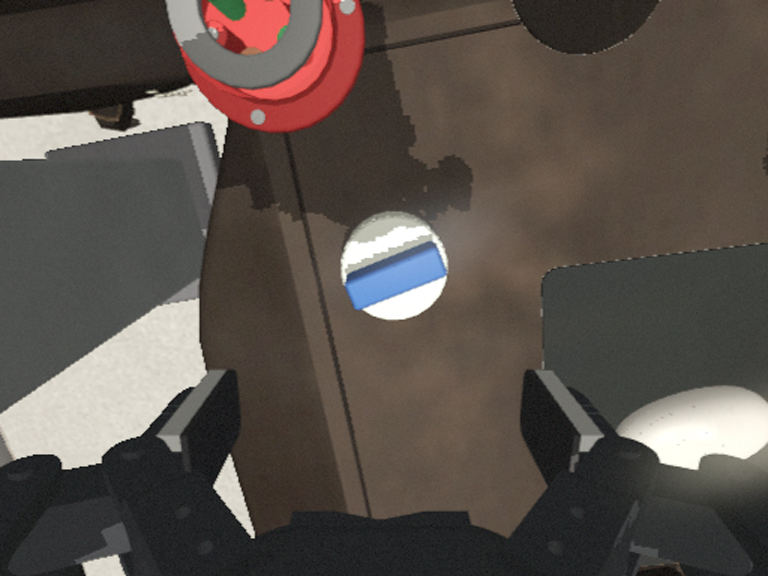

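The jar's ring is centred near (267,201) native. The cap's bar top face is centred near (265,186), tilted about -22° in the image.

```bash
python3 - <<'E'
from h import *
P=np.load("Pjar.npy"); im=cv2.imread("pics/jar_raw.png")
print(on_plane(P,(266.7,201),.0905), on_plane(P,(265,176),.012))
c=im[120:250,205:325]; cv2.imwrite("pics/jarz.png",cv2.resize(c,None,fx=4.5,fy=4.5,interpolation=cv2.INTER_CUBIC))
P=np.load("Pcap.npy"); im=cv2.imread("pics/cap_raw.png"); hsv=cv2.cvtColor(im,cv2.COLOR_BGR2HSV)
for lo in ((95,70,60),(95,70,170)):
    m=cv2.inRange(hsv,lo,(130,255,255)); n,l,s,c=cv2.connectedComponentsWithStats(m); i=1+s[1:,4].argmax()
    r=cv2.minAreaRect(np.argwhere(l==i)[:,::-1].astype(np.float32)); print(r)
X=np.array([on_plane(P,q,.054)[:2] for q in cv2.boxPoints(r)]); print(X,X.mean(0))
e=[X[1]-X[0],X[2]-X[1]]; print([(np.linalg.norm(v),np.degrees(np.arctan2(v[1],v[0]))) for v in e])
g=on_plane(P,(264.4,176.2),.02); print(g, on_plane(P,(263,177),.03))
print(hsv[186,265])
E
```

```text
[ 0.48230079 -0.30399507  0.0905    ] [ 0.48501973 -0.30252219  0.012     ]
((262.5, 183.5), (25.068870544433594, 66.66462707519531), 68.19859313964844)
((263.74139404296875, 185.6034393310547), (20.24079132080078, 65.92184448242188), 68.19859313964844)
[[ 0.47301465 -0.01585219]
 [ 0.52946612 -0.00376416]
 [ 0.53354614 -0.02152723]
 [ 0.47620051 -0.03422453]] [ 0.50305685 -0.01884203]
[(np.float64(0.05773118009257233), np.float64(12.086296678507637)), (np.float64(0.0182256205420114), np.float64(-77.06402545323112))]
[ 0.5052362  -0.01832897  0.02      ] [ 0.50382619 -0.01653631  0.03      ]
[107 120 224]
```

View pics/jarz.png

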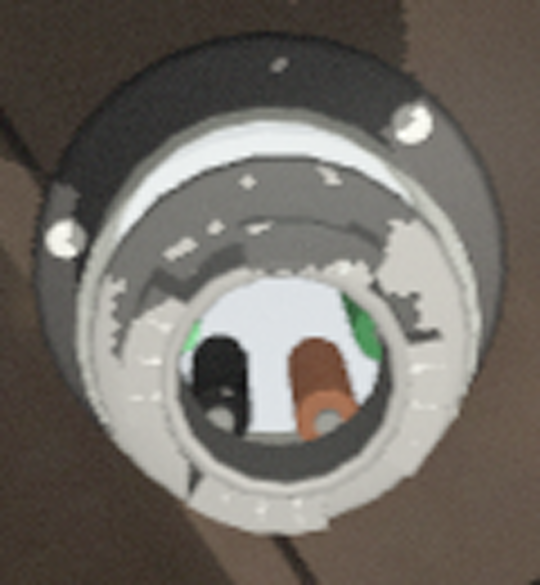

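The bar's top face measures 58 x 18 mm at (0.503, -0.019), along 12.4°. That agrees with the sizes given. In the jar crop a flange ends at (190,492) and (325,527), and the next one starts at (415,475). The hole centre is near (287,380), so the gap direction can be computed.

```bash
python3 - <<'E'
from h import *
P=np.load("Pjar.npy")
f=lambda q,z=.0905:on_plane(P,np.array(q)/4.5+[205,120],z)[:2]
# hole edge: left 178, right 397, top 272, bottom 490
H=np.array([f(q) for q in ((178,380),(397,380),(287,272),(287,490))]); print(H)
c=np.array(f((287,381))); print(c)
for q in ((190,492),(325,527),(415,475)):
    d=f(q)-c; print(np.linalg.norm(d),np.degrees(np.arctan2(d[1],d[0])))
S=f((285,330),.070);print(S)
# grasp
a=12.4
robot.move_to([.503,-.019,.12],[180,0,a]); print(robot.current_joint_positions(), robot.current_time_s())
P,im=snap("wrist","cap2.png",s=1.5); np.save("Pcap2.npy",P)
hsv=cv2.cvtColor(im,cv2.COLOR_RGB2HSV)
m=cv2.inRange(hsv,(95,70,170),(130,255,255)); n,l,s,cc=cv2.connectedComponentsWithStats(m); i=1+s[1:,4].argmax()
r=cv2.minAreaRect(np.argwhere(l==i)[:,::-1].astype(np.float32)); print(r)
X=np.array([on_plane(P,q,.054)[:2] for q in cv2.boxPoints(r)]); print(X.mean(0))
e=[X[1]-X[0],X[2]-X[1]]; print([(np.linalg.norm(v),np.degrees(np.arctan2(v[1],v[0]))) for v in e])
for j in np.arange(-90,271,20):
    q=robot.inverse_kinematics([.482,-.303,.13],[180,0,j]); print(j,None if q is None else np.round(q[-1]),end=";")
E
```

```text
[[ 0.46560036 -0.29691196]
 [ 0.49894317 -0.31795658]
 [ 0.49262601 -0.29032675]
 [ 0.47108166 -0.32555725]]
[ 0.48209549 -0.30754684]
0.027768840006816013 -161.50927440208724
0.02945722562257383 -107.59104925907018
0.02990145051255038 -69.62756064402043
[ 0.48452329 -0.304745  ]
[ 11.62169794  19.70644288 -14.18819044 103.86604668   5.65198155
  57.08166782 -82.42680351] 4.1417
((252.5, 215.5), (85.0, 29.0), 90.0)
[ 0.50391211 -0.01927367]
[(np.float64(0.017843983680363988), np.float64(-77.58459949074613)), (np.float64(0.05775520982082377), np.float64(-166.88466672959945))]
-90 -145.0;-70 -126.0;-50 -108.0;-30 -89.0;-10 -71.0;10 -52.0;30 -34.0;50 -15.0;70 3.0;90 22.0;110 40.0;130 58.0;150 76.0;170 94.0;190 112.0;210 122.0;230 -174.0;250 -163.0;270 -145.0;
```

View pics/cap2.png

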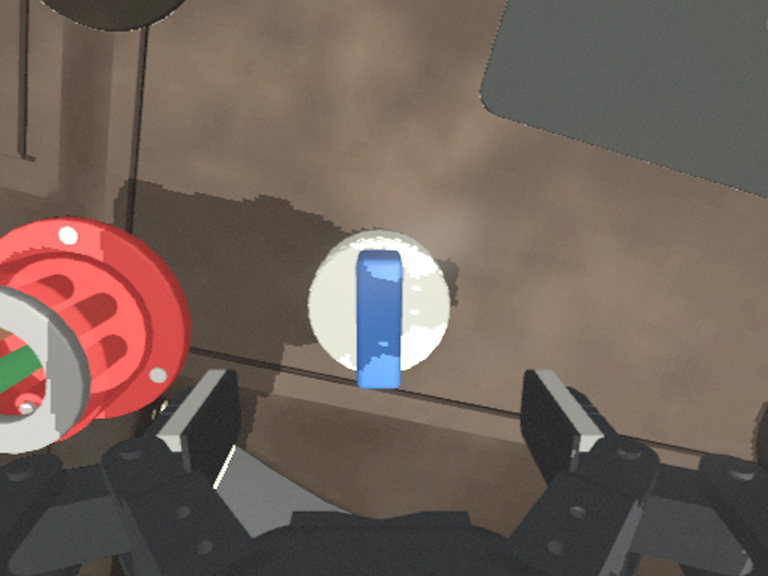

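The cap is in line with the tool, with its bar centred at (252,215), so I grasp it now. The gap middle should be at about +1° (mod 90). I'll measure the jar again on the way with the cap held.

```bash
python3 - <<'E'
from h import *
a=12.7
robot.line_to([.5037,-.0192,.050],[180,0,a],velocity=.08,f_stop=8)
print(robot.current_tool_pos())
fingers.gripper_to(0.0,90); print(robot.current_finger_gap(),robot.current_gripper_force(),robot.current_contact_force(),robot.current_tool_pos())
robot.line_to([.5037,-.0192,.22],velocity=.2); print(robot.current_finger_gap(),robot.current_contact_force(),robot.current_time_s())
robot.move_to([.402,-.305,.22],[180,0,1])
robot.pause(.2)
P,im=snap("wrist","jar2.png",s=1.5); np.save("Pjar2.npy",P); cv2.imwrite("pics/jar2_raw.png",im[:,:,::-1])
print([(np.round(d["rect"],1).tolist(),round(d["p"],2)) for d in recognise("jar_rim","wrist")+recognise("jar","wrist")])
print(proj(P,[.482,-.306,.0905]),robot.current_contact_force(),robot.current_time_s())
E
```

```text
[ 0.50426684 -0.01916588  0.05049111]
0.21301075039957176 88.6199676990509 [ 0.31622242 -0.37875633  3.14228402] [ 0.50415162 -0.0192059   0.05047194]
0.21763535925436778 [ 0.25918394  0.314651   -0.7093295 ] 6.8417
[([258.9, 93.8, 108.1, 115.2], 0.9), ([258.4, 94.0, 109.7, 116.7], 0.61)]
[258.35704048  92.42049354] [ 0.62674322 -0.33649629 -0.47328912] 8.35
```

View pics/jar2.png

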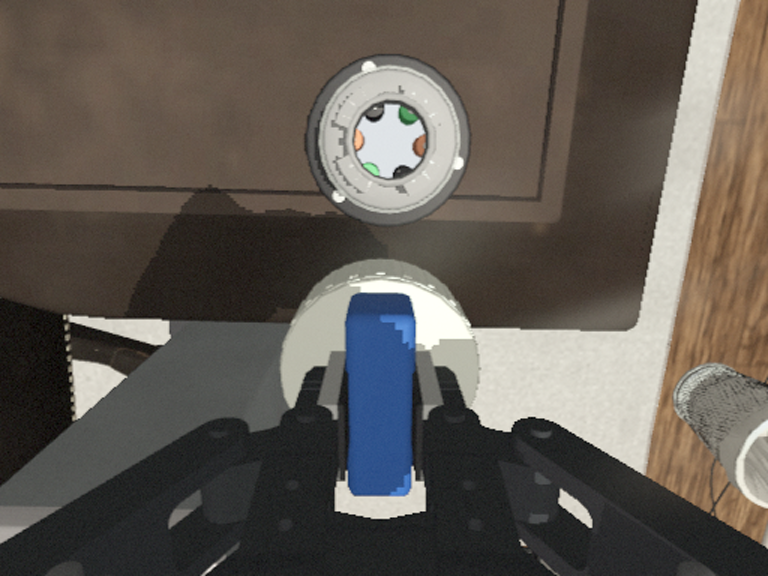

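The jar is seen nearly straight down: hole centre about (392,140) displayed, shoulder about (390,139). The bar is held squarely, with its top face from row 316 to 495 displayed.

```bash
python3 - <<'E'
from h import *
P=np.load("Pjar2.npy"); f=lambda q,z:on_plane(P,np.array(q)/1.5,z)[:2]
print("rim",f((392,140),.0905),"shoulder",f((390,139.5),.070),"foot",f((387.5,139),.012))
t=robot.current_tool_pos();z=t[2]+.004; print(t,"bar",f((381,316),z),f((381,495),z))
im=cv2.imread("pics/jar2_raw.png"); c=im[30:155,195:320]
cv2.imwrite("pics/jar2z.png",cv2.resize(c,None,fx=4.6,fy=4.6,interpolation=cv2.INTER_CUBIC))
E
```

```text
rim [ 0.48138362 -0.30829256] shoulder [ 0.4822178  -0.30767143] foot [ 0.48423434 -0.30714168]
[ 0.40251197 -0.30429528  0.22001137] bar [ 0.43243798 -0.30344487] [ 0.37545452 -0.30469967]
```

View pics/jar2z.png

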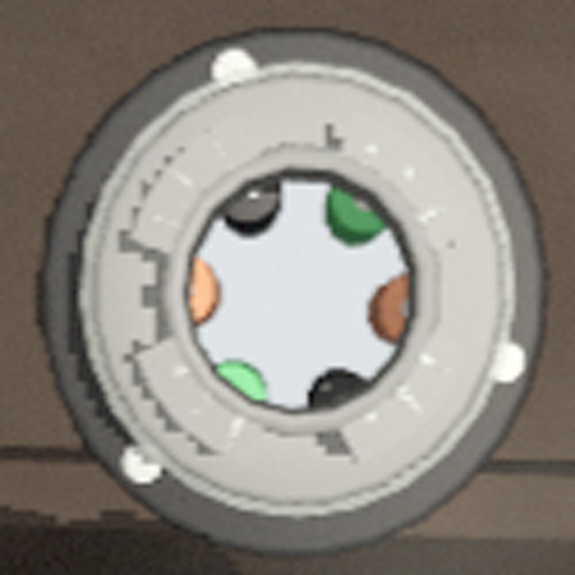

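```bash
python3 - <<'E'
from h import *
X,Y=.4808,-.3075
robot.move_to([X,Y,.165],[180,0,1]); robot.pause(.2)
t=robot.current_tool_pos(); print(t,robot.current_eef_rot()[2]); X+=X-t[0]; Y+=Y-t[1]
robot.line_to([X,Y,.145],[180,0,1],velocity=.05)
print(robot.current_contact_force())
s=robot.line_to([X,Y,.127],velocity=.02,f_stop=4)
robot.pause(.1)
print(s,robot.current_tool_pos(),robot.current_eef_rot(),robot.current_contact_force(),robot.current_torque(),robot.current_time_s())
E
```

```text
[ 0.48024137 -0.30865972  0.16625429] 0.894352944996601
[-0.02710891 -0.15671222 -0.72950923]
True [ 0.48121349 -0.30626092  0.12710453] [-1.79988522e+02  2.23167076e-02  1.00055053e+00] [ 0.84479738 -0.38651505  2.45998006] [-0.01975027 -0.22703103  0.01044267] 10.5917
```

It dropped straight into the gaps: the cap origin is at about 76.6 mm, with the liner pushing at about 3 N. Next I press and turn clockwise in monitored steps.

```bash
python3 - <<'E'
from h import *
X,Y=.4812,-.3067
def rep(): print(np.round(robot.current_tool_pos(),4),round(robot.current_eef_rot()[2],1),np.round(robot.current_contact_force(),1),np.round(robot.current_torque(),2),round(robot.current_time_s(),2))
robot.line_to([X,Y,.1212],velocity=.02,f_stop=20); robot.pause(.15); rep()
z=max(.1212,robot.current_tool_pos()[2])
if z<.1232:
    for a in range(-3,-52,-4):
        robot.move_to([X,Y,z],[180,0,a]); rep()
        if abs(robot.current_torque()[2])>.8 or np.linalg.norm(robot.current_contact_force())>35: break
print(robot.current_finger_gap())
E
```

```text
[ 0.4813 -0.3063  0.1213] 1.0 [-0.5  2.1  5.7] [ 0.26  0.15 -0.01] 11.16
[ 0.4814 -0.3065  0.1215] -3.0 [-0.8  0.1  5.2] [ 0.17  0.08 -0.07] 11.41
[ 0.4815 -0.3067  0.1216] -7.0 [-0.5  0.3  6. ] [ 0.14  0.06 -0.12] 11.66
[ 0.4815 -0.3069  0.1216] -11.0 [-0.1  0.2  7.1] [ 0.11  0.05 -0.05] 11.91
[ 0.4816 -0.3069  0.1217] -15.0 [-0.5  0.6  6.3] [ 0.01  0.02 -0.1 ] 12.16
[ 0.4816 -0.307   0.1216] -19.0 [-0.2  0.3  5.6] [ 0.04  0.03 -0.1 ] 12.41
[ 0.4815 -0.3071  0.1217] -23.0 [-0.4 -0.3  5.1] [ 0.04  0.06 -0.14] 12.66
[ 0.4816 -0.3071  0.1217] -27.0 [-0.8 -0.1  5.6] [-0.    0.05 -0.12] 12.91
[ 0.4816 -0.3072  0.1217] -31.0 [-0.5 -0.5  5.7] [ 0.04  0.04 -0.15] 13.16
[ 0.4816 -0.3072  0.1217] -35.0 [-0.8 -0.3  6.4] [ 0.    0.05 -0.07] 13.41
[ 0.4815 -0.3072  0.1216] -39.0 [ 0.1 -0.7  5.4] [ 0.    0.02 -0.1 ] 13.66
[ 0.4815 -0.3072  0.1217] -43.0 [-0.1  0.4  6.4] [ 0.03  0.03 -0.08] 13.91
[ 0.4817 -0.3076  0.1217] -46.9 [ 0.5 -1.1  5.6] [-0.22 -0.05  0.64] 14.16
[ 0.4824 -0.3085  0.122 ] -50.8 [ 2.2 -4.2  4.5] [-0.99 -0.48  0.98] 14.41
0.21070421823552932
```

```bash
python3 - <<'E'
from h import *
X,Y=.4815,-.3072
def rep(): print(np.round(robot.current_tool_pos(),4),round(robot.current_eef_rot()[2],1),np.round(robot.current_contact_force(),1),np.round(robot.current_torque(),2),round(robot.current_time_s(),2))
robot.move_to([X,Y,.1217],[180,0,-47]); robot.pause(.15); rep()
robot.line_to([X,Y,.1265],velocity=.02,f_stop=8); robot.pause(.15); rep()
fingers.gripper_to(0.45); rep()
robot.line_to([X,Y,.20],velocity=.1)
robot.line_to([X-.06,Y+.06,.23],velocity=.15); robot.pause(.2)
P,im=snap("wrist","end.png",s=1.5); vision.grab_frame("side")
hsv=cv2.cvtColor(im,cv2.COLOR_RGB2HSV); m=cv2.inRange(hsv,(95,70,60),(130,255,255)); n,l,s,cc=cv2.connectedComponentsWithStats(m); i=1+s[1:,4].argmax()
r=cv2.minAreaRect(np.argwhere(l==i)[:,::-1].astype(np.float32)); X=np.array([on_plane(P,q,.1305)[:2] for q in cv2.boxPoints(r)]); print(X.mean(0))
e=[X[1]-X[0],X[2]-X[1]]; print([(np.linalg.norm(v),np.degrees(np.arctan2(v[1],v[0]))) for v in e],robot.current_time_s())
im=vision.grab_frame("side")[110:200,225:325]; cv2.imwrite("pics/end_side.png",cv2.resize(im[:,:,::-1],None,fx=5,fy=5,interpolation=cv2.INTER_CUBIC))
E
```

```text
[ 0.4818 -0.3078  0.1222] -47.0 [ 0.4 -2.5  5.6] [-0.44 -0.12  0.44] 14.81
[ 0.4818 -0.3079  0.1234] -46.9 [-0.9 -0.3  5.1] [0.22 0.37 0.36] 15.17
[ 0.4823 -0.3087  0.1229] -46.9 [0.7 0.5 0.6] [-0.02 -0.02 -0.02] 15.5
[ 0.48137925 -0.30700241]
[(np.float64(0.018715735960547708), np.float64(-135.6311784632983)), (np.float64(0.05878527754210099), np.float64(135.06777102081767))] 17.4583
```

View pics/end.png

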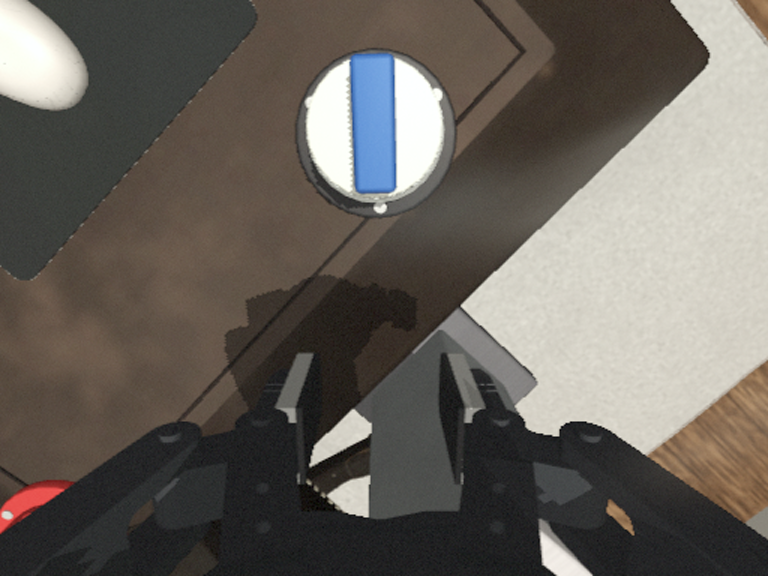

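View pics/end_side.png

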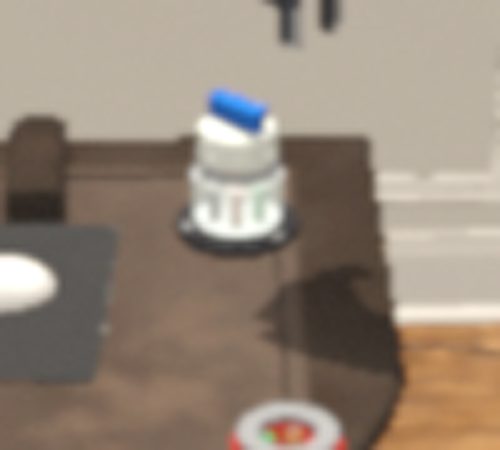

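The cap is on, yawed about -45° after a 47° turn. I'll check its height and level by touching the bar lightly with closed fingertips at the middle and near both ends.

```bash
python3 - <<'E'
from h import *
fingers.gripper_to(0.0,20)
d=np.array([np.cos(np.radians(-45.3)),np.sin(np.radians(-45.3))]); c=np.array([.4814,-.3072])
for k in (0,.02,-.02):
    p=c+k*d
    robot.move_to([*p,.165],[180,0,-46]); robot.line_to([*p,.158],velocity=.05); robot.pause(.3)
    f0=robot.current_contact_force()[2]
    s=robot.line_to([*p,.138],velocity=.012,f_stop=2)
    print(k,s,np.round(robot.current_tool_pos(),4),round(robot.current_contact_force()[2]-f0,2),"origin z",robot.current_tool_pos()[2]-robot.tip_reach-.054)
    robot.line_to([*p,.165],velocity=.08)
print(robot.current_time_s())
E
```

```text
0 True [ 0.4814 -0.3072  0.1472] 3.38 origin z 0.07618898727598938
0.02 True [ 0.4955 -0.3214  0.1472] 3.49 origin z 0.07621661715363004
-0.02 True [ 0.4673 -0.2929  0.1472] 3.38 origin z 0.07617398659419561
24.8
```

The origin is at 76.2 mm and level at all three points, so the cap is locked. I'll retreat and hand in.

```bash
python3 - <<'E'
from h import *
robot.line_to([.44,-.29,.25],velocity=.15); robot.pause(.3)
print(workorder.close_job(),robot.current_time_s())
E
```

```text
the job is handed in; nothing more can be done
the job is handed in; nothing more can be done
```

The cap is back on the spent-battery jar and locked: it was turned clockwise to its stop, and touch checks put it level at 76.2 mm (76 to 77 when locked); the job was handed in at about 26 s with the robot clear.

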